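Dispense one dishwasher tablet and trap it in the chute

TASK

Press the orange key of the tablet dispenser fully down so that the lowest dishwasher tablet pops out, and have your other finger standing in the chute to trap the tablet before it slides off the open end. Then let the key come all the way up again, so that the next tablet drops home, while that finger still stops the tablet in the chute. Finish like this, still holding the tablet back with the finger: dispense only one, do not lift, pinch or crush it, and leave the timer, cup and label roll where they are.

Things in the scene. Friction and masses are not known exactly. Their poses are not given: they have to be found in the camera images.
- dispenser: Grey and steel tablet dispenser fixed to the bench, 205 x 114 mm, 128 mm high. Origin on the bench under the middle of its clear upright magazine (45 x 49 mm, seat 50 mm above the bench, top at 128 mm). A chute runs from the magazine along the dispenser's own -x (at yaw 0 towards the robot); the key stands beside the chute on its -y side.
- key_top (a point): Centre of the flat top of the orange key, 40 mm along the chute x 36 mm across, 94 mm in front of the dispenser's origin and 53 mm to its -y side; 41 mm above the bench when the key is up, 32 mm when fully down.
- key (a joint): Travel of the key, m: 0 up, 0.009 fully down. Presses straight down against a spring (2.4 N at first, 6 N fully down, some N more while driving the tablet) and comes up by itself. A rubber pusher behind the lowest tablet moves 4.2 mm per mm of key: the tablet tips into the chute in about the last 2 mm. When the key comes up the pusher draws back and the next tablet drops on to the seat.
- chute_stop (a point): Point on the middle line of the chute's floor, level with the key's centre and 53 mm from it, 23 mm above the bench: a good place for the trapping finger. A tablet stopped by a fingertip here has its leading top edge about 50 mm above the bench, so a fingertip just over the raised key (43 mm) still blocks it; with the key fully down (fingertips at 32 mm) it clears the chute's floor by about 5 mm.
- chute_end (a point): Middle of the chute floor's open lower end, 140 mm in front of the dispenser's origin, 6 mm above the bench. The slippery steel chute, 44 mm wide inside with 14 mm cheeks, starts 20 mm in front of that origin at a height of 50 mm and slopes down at 20 degrees: a tablet that nothing stops runs off this end in under half a second.
- tablet_1_mid (a point): The lowest of three stacked tablets: dishwasher tablet, blue over white, 34 mm along the chute, 38 mm across, 22 mm high, 45 g, slippery; this point is its middle. It lies on the seat, 61 mm above the bench; this is the one to dispense.
- tablet_2_mid (a point): The middle tablet, the same kind: dishwasher tablet, blue over white, 34 mm along the chute, 38 mm across, 22 mm high, 45 g, slippery; this point is its middle. It starts 83 mm above the bench and drops to 61 mm when the key has come up.
- tablet_1: The lowest tablet again, origin at the centre of its underside (50 mm above the bench at the start), z up.
- timer: Round white kitchen timer with red dial, 69 mm across, 50 mm high, standing on the bench to the dispenser's -y side. Leave it alone. Origin at its underside.
- cup: White espresso cup standing mouth down, 64 x 93 x 51 mm with its handle, to the dispenser's +y side. Leave it alone. Origin at its underside.
- label_roll: Cream roll of date labels lying flat, 61 mm across, 25 mm high, to the +y side of the chute. Leave it alone. Origin at its underside.

How it is judged:
On the way, in this order (a step that is already met when the one before it is completed fails the run):
1. the key is pressed down (value of joint key above 0.006 m), for 0.02 s.
2. the popped tablet is stopped in the chute by a finger (contact force between the fingers and tablet_1 above 0.01 N and x of tablet_1_mid in the frame of dispenser between -0.13 and -0.035 m and linear speed of tablet_1 below 0.03 m/s), for 0.2 s.
At the end, for the whole second after the job is handed in: Key fully up again (within 2 mm), the first tablet at rest in the chute between its cheeks, its middle 35 to 130 mm in front of the magazine's middle, leaning on a finger that holds it back; the next tablet lies flat on the seat inside the magazine (within 5 mm of its height, at most 12 mm forward) (value of joint key below 0.002 m and contact force between the fingers and tablet_1 above 0.01 N and x of tablet_1_mid in the frame of dispenser between -0.13 and -0.035 m and y of tablet_1_mid in the frame of dispenser between -0.015 and 0.015 m and linear speed of tablet_1 below 0.02 m/s and z of tablet_2_mid in the frame of dispenser below 0.066 m and x of tablet_2_mid in the frame of dispenser above -0.012 m); the arm keeps its last pose, push and grip.
It fails at once if the tablet slides off the chute (x of tablet_1_mid in the frame of dispenser below -0.145 m or y of tablet_1_mid in the frame of dispenser above 0.03 m or y of tablet_1_mid in the frame of dispenser below -0.03 m).
It fails at once if the tablet is lifted (z of tablet_1_mid in the frame of dispenser above 0.075 m).
It fails at once if the tablet is pinched or crushed (contact force between the fingers and tablet_1 above 12 N).
It fails at once if a second tablet comes out of the magazine (x of tablet_2_mid in the frame of dispenser below -0.025 m or z of tablet_2_mid in the frame of dispenser above 0.12 m).
It fails at once if the timer, cup or label roll is moved (distance of any of timer, cup, label_roll from where it was at the start of the episode above 0.02 m).
It also fails if it takes over 29 s, if anything falls off the work surface, if the arm or the gripper's body presses on something with over 40 N, if the wrist force passes 120 N, or if a joint passes its speed limit or range.

ROBOT

A 6-joint arm with a two-finger parallel gripper is mounted at the origin on a cart in front of the work surface, level with it; the furniture and walls round the work are solid. World frame = base frame: x ahead of the robot, y to its left, z up, the work surface at z = 0. Lengths are in m, angles in rad, forces in N, time in s.
With the tool pointing down it reaches from about 0.375 to 0.9 m from the base axis. Payload 3.1 kg.
Tool frame: the origin (TCP) lies on the centre line of the jaws, within the pads' length; the fingertips stand robot.tip_reach ahead of it and the grasp point (between the pads) lies 8 mm behind it (robot.tip_reach is the distance from the TCP to the fingertips, in m); z points along the fingers, y is the line along which they close (so a half turn about z gives the same grasp; the last joint's range is limited). The gripper opens to 87 mm and grips with 3 to 60 N. Pads are 19 mm wide; open, the fingers measure 117 mm over their backs; the gripper's body (75 mm by 190 mm) begins 51 mm behind the grasp point.
Start: joints at [-1.351, 0.527, 1.433, -0, 1.181, -0.178], TCP at [0.242, -0.576, 0.234] pointing down, gripper open.
Joint ranges: [-3.08, 3.08], [-0.75, 2.2], [0.22, 2.44], [-1.43, 4.57], [0, 2.65], [-2.85, 2.85]. Speed limits (rad/s): [2.79, 2.79, 3.14, 3.14, 3.14, 3.14].

INTERFACE

Orientations are given as a unit quaternion [x, y, z, w].
In Python, from rig import robot gives the robot as it stands.
- The arm moves only by the tool jog_arm, never from a script. Its argument "motion" is one flat list of numbers, 7 for each row, row after row: the shift along the tool's x, y, z scaled (see below), then the turn, a rotation vector about the tool's x, y, z scaled (see below), then the gripper's target within -1 to 1 (shut at 1, half-way at 0, fully open at -1). In form: [x, y, z, rx, ry, rz, hand, x, y, z, rx, ry, rz, hand, ...]. A call has 1 to 12 rows; each row shifts and turns the commanded pose from where the row before left it, along the tool's axes as they then stand; what a row does not reach is not made up. The controller multiplies each number of a shift by 4 cm and each number of a turn by 4 degrees. A row lasts 1/8 s, in which the tool goes at most 62.5 mm and 10.7 degrees, less where a joint would pass 70% of its speed; a pose out of reach is approached as far as the arm can. A call with a number of a shift or a turn outside -1 to 1 is refused whole. A call with a gripper value outside its range is refused whole. The fingers move at their own pace and stop on an object; "grip_force" is the grip in N (left out, the last holds). Time passes only in rows, so rows that do not move let the fingers close. It gives the time, the measured TCP pose, the force, the opening and the grip force at its end, in the units of the state.
- robot.get_obs(): the state, without advancing time (a new reading comes with each control period).
- robot.camera(name): name is "scene" or "top"; returns the picture (480x640x3 uint8, blue, green, red); there is no depth.
- robot.calibration(name): a dict with "fx", "fy", "cx", "cy" (pixels), "R" (3x3) and "t" (3): a world point X has camera coordinates R X + t. Camera axes: x right, y down, z forward; pixel columns grow to the right and rows downward; lengths in m; the calibration is good to about 2 mm. A picture is of the moment at which its call begins. calibration takes no time and is no camera call.
- robot.hand_in(): hands the job in; it is judged then, once.
The state is a dict: "time": time; "q": joint angles; "joint_velocities": joint speeds; "joint_torque": joint torques, N m; "position": TCP position; "tool_rot": TCP orientation; "ft_force": force on the tool from outside, world axes, zero at the start; "moment": the same for the moment, N m; "grip_width": finger opening in m; "grip_force": force on a finger pad.
Only numpy, scipy, OpenCV 4.12 (cv2) and the standard library are available. Lean on these libraries where they do the work, as an engineer would, in place of code of your own. Each camera call takes 0.05 s, during which the arm holds its last target. There are 200 camera calls.

## Working session

There is one attempt and no reset: what is moved stays moved. The work goes in short steps, Python scripts to look and compute and a tool call to move; the robot and the scene stay as the last step left them, time stands still between calls to the robot, and variables do not carry over. Pictures are saved under pics/ and viewed, at most 10 in all, crops included, and the job is handed in when it is done.

Besides the shell and the picture viewer there is one more tool, called after "Emit:" as a command line: name --argument value ..., lists and objects as JSON in quotes. jog_arm: Moves the arm, as the interface text tells. Shifts and turns lie within -1 to 1; 1 stands for 4 cm of shift or 4 degrees of turn. Its arguments: {"type":"object","properties":{"motion":{"type":"array","items":{"type":"number"}},"grip_force":{"type":"number"}},"required":["motion"]}

```bash
mkdir -p pics; ls
python3 - <<'E'
from rig import robot
import cv2
for n in("scene","top"):
    cv2.imwrite(f"pics/{n}0.png",robot.camera(n)); print(n,robot.calibration(n))
print(robot.get_obs(),robot.tip_reach)
E
```

```text
pics
scene {'fx': 458.54247098090065, 'fy': 458.54247098090065, 'cx': 323.5871950900763, 'cy': 242.3234543261771, 'R': array([[-0.30241237, -0.95310752, -0.01152502],
       [-0.72511029,  0.23788528, -0.64623963],
       [ 0.61867748, -0.18707394, -0.76304752]]), 't': array([0.42755997, 0.40826823, 0.5832129 ])}
top {'fx': 504.3533486357704, 'fy': 504.3533486357704, 'cx': 324.4918773430439, 'cy': 235.365815241701, 'R': array([[ 0.01838117, -0.99981895, -0.00491887],
       [-0.98375205, -0.0172066 , -0.17870598],
       [ 0.17858899,  0.00812377, -0.98389023]]), 't': array([0.27011902, 0.58226863, 0.84112594])}
{'time': 0.1, 'q': array([-1.35147340e+00,  5.28417982e-01,  1.43374295e+00, -7.69971602e-06,
        1.18138972e+00, -1.78485357e-01]), 'joint_velocities': array([ 8.95628331e-04, -2.32007889e-03, -8.62075369e-04,  7.42767652e-05,
       -9.77412121e-04, -1.14697630e-03]), 'joint_torque': array([-7.31902164e-04, -4.40985954e+01, -1.77150589e+01,  6.35531824e-02,
        5.34087466e-02, -3.98706118e-05]), 'position': array([ 0.24202061, -0.57556547,  0.23265187]), 'tool_rot': array([ 9.80282943e-01,  1.97596539e-01, -2.35481277e-05, -9.78726378e-04]), 'ft_force': array([ 1.09958241, -0.37817986, -0.80760193]), 'moment': array([0.02563942, 0.03275101, 0.00125827]), 'grip_force': 0.0, 'grip_width': 0.08660908176689648} 0.011
```

View pics/top0.png

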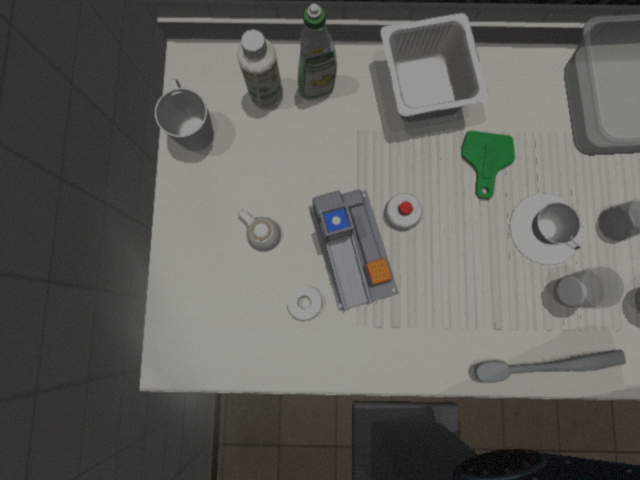

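View pics/scene0.png

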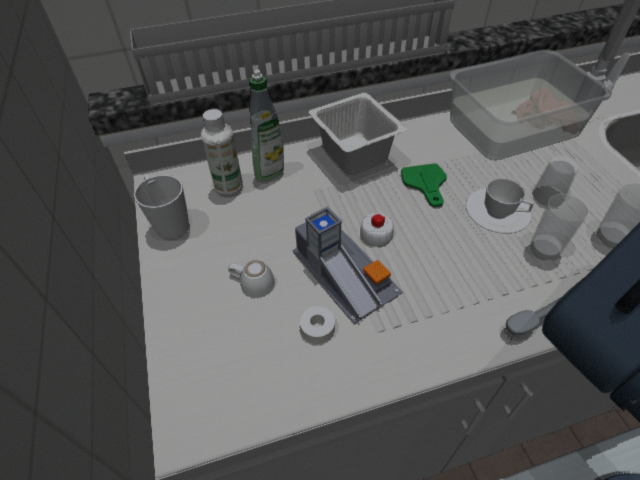

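The top view shows the key at about (378,271), the blue tablet at (337,221), the chute running down and slightly right, the timer at (404,211) and the roll at (305,302). The scene view agrees, with the key at (377,272).

```bash
cat > h.py <<'E'
from rig import robot
import numpy as np, cv2
def ray(n,uv):
    c=robot.calibration(n); d=np.array([(uv[0]-c['cx'])/c['fx'],(uv[1]-c['cy'])/c['fy'],1.])
    R,t=np.array(c['R']),np.array(c['t']); return -R.T@t,R.T@d
def onz(n,uv,z):
    o,d=ray(n,uv); return o+d*(z-o[2])/d[2]
def blob(img,lo,hi,roi):
    m=cv2.inRange(cv2.cvtColor(img,cv2.COLOR_BGR2HSV),lo,hi); k=np.zeros_like(m); x0,y0,x1,y1=roi; k[y0:y1,x0:x1]=m[y0:y1,x0:x1]
    return max(cv2.findContours(k,cv2.RETR_EXTERNAL,cv2.CHAIN_APPROX_NONE)[0],key=cv2.contourArea),k
E
python3 - <<'E'
from h import *
I={n:cv2.imread(f"pics/{n}0.png") for n in("top","scene")}
for n,roi in(("top",(300,180,420,320)),("scene",(290,190,420,330))):
    img=I[n]; hsv=cv2.cvtColor(img,cv2.COLOR_BGR2HSV)
    c,m=blob(img,(5,150,60),(22,255,255),roi)
    v=hsv[...,2][m>0]; print(n,"orange V pct",np.percentile(v,[5,25,50,75,95]))
    mt=((m>0)&(hsv[...,2]>np.percentile(v,90)*0.85)).astype(np.uint8)
    ct=max(cv2.findContours(mt,cv2.RETR_EXTERNAL,cv2.CHAIN_APPROX_NONE)[0],key=cv2.contourArea)
    for q in(c,ct):
        r=cv2.minAreaRect(q); b=cv2.boxPoints(r); print(r); w=np.array([onz(n,p,.041) for p in b]); print(np.round(onz(n,r[0],.041),4),np.round(w[:,:2],4).tolist())
    cb,mb=blob(img,(100,120,40),(130,255,255),roi); r=cv2.minAreaRect(cb); print("blue",r,np.round(onz(n,r[0],.116),4),np.round([onz(n,p,.116)[:2] for p in cv2.boxPoints(r)],4).tolist())
a=cv2.resize(I["top"][180:320,290:430],None,fx=4,fy=4,interpolation=cv2.INTER_CUBIC); b=cv2.resize(I["scene"][195:335,280:420],None,fx=4,fy=4,interpolation=cv2.INTER_CUBIC)
cv2.imwrite("pics/crop_t.png",cv2.convertScaleAbs(a,alpha=1.5));
E
```

```text
top orange V pct [130. 143. 147. 149. 151.]
((378.5, 271.0), (21.819713592529297, 19.28989028930664), 71.56504821777344)
[0.517  0.1837 0.041 ] [[0.5296, 0.206], [0.5411, 0.1735], [0.5044, 0.1614], [0.4931, 0.1937]]
((378.69189453125, 270.7486877441406), (21.394746780395508, 18.96854019165039), 72.89727020263672)
[0.5174 0.1833 0.041 ] [[0.5303, 0.205], [0.5409, 0.1728], [0.5046, 0.1617], [0.4942, 0.1938]]
blue ((335.8962097167969, 219.88681030273438), (18.6810359954834, 22.115049362182617), 74.05460357666016) [0.5923 0.2616 0.116 ] [[0.602, 0.2836], [0.6129, 0.2485], [0.5826, 0.2397], [0.5718, 0.2746]]
scene orange V pct [ 76.7 142.  154.  156.  158. ]
((376.2500305175781, 271.7500305175781), (22.62741470336914, 17.677669525146484), 45.0)
[0.5132 0.1847 0.041 ] [[0.525, 0.2079], [0.545, 0.1754], [0.5015, 0.1616], [0.483, 0.1934]]
((376.7500305175781, 270.7500305175781), (21.92030906677246, 15.55634880065918), 45.0)
[0.515 0.183 0.041] [[0.5273, 0.2041], [0.545, 0.1754], [0.5028, 0.162], [0.4864, 0.1901]]
blue ((323.0, 222.00001525878906), (11.62755298614502, 19.677398681640625), 63.43495178222656) [0.5946 0.2596 0.116 ] [[0.6028, 0.2783], [0.6136, 0.2418], [0.5864, 0.241], [0.5762, 0.2768]]
```

View pics/crop_t.png

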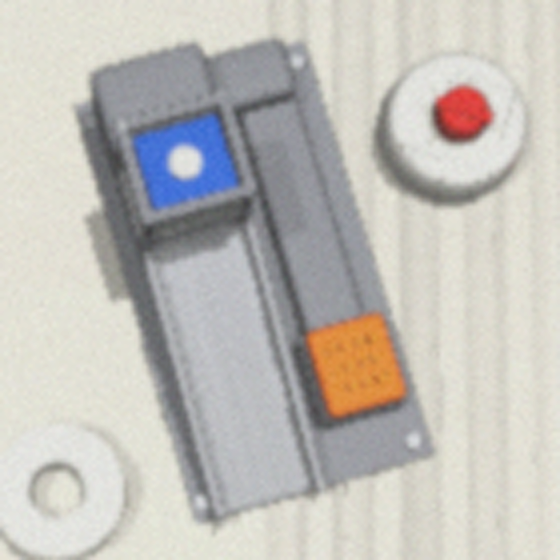

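Emit:
jog_arm --motion '[0.86,-0.97,0,0,0,0,0.126,0.86,-0.97,0,0,0,0,0.126,0.86,-0.97,0,0,0,0,0.126,0.86,-0.97,0,0,0,0,0.126,0.86,-0.97,0,0,0,0,0.126,0.86,-0.97,0,0,0,0,0.126,0.86,-0.97,0,0,0,0,0.126,0.86,-0.97,0,0,0,0,0.126]'

```text
time: 1.1
position: [0.3758, -0.1818, 0.2334]
tool_rot: [0.98, 0.197, 0.0, -0.0]
ft_force: [0.6, -0.5, -0.8]
grip_width: 0.0381
grip_force: 0.0
```

Emit:
jog_arm --motion '[0.86,-0.97,0,0,0,0,0.126,0.86,-0.97,0,0,0,0,0.126,0.86,-0.97,0,0,0,0,0.126,0.86,-0.97,0,0,0,0,0.126,0.86,-0.97,0,0,0,0,0.126,0.86,-0.97,0,0,0,0,0.126,0.86,-0.97,0,0,0.66,0,0.126,0,0,0,0,0,0.66,0.126,0,0,0,0,0,0,0.126]'

```text
time: 2.22
position: [0.4919, 0.1609, 0.2331]
tool_rot: [0.984, 0.176, 0.022, -0.005]
ft_force: [-0.6, -1.2, 0.4]
grip_width: 0.0381
grip_force: 0.0
```

Run:
```python
from h import *
from scipy.spatial.transform import Rotation as Ro
o=robot.get_obs(); R=Ro.from_quat(o['tool_rot']).as_matrix()
print(o['time'],o['position'],o['grip_width'],o['ft_force'],"\n",R.round(4))
# yaw from straight edges in the first top picture (crop x4, origin 290,180)
g=cv2.cvtColor(cv2.imread("pics/top0.png"),cv2.COLOR_BGR2GRAY)[180:320,290:430]
for l in cv2.createLineSegmentDetector().detect(g)[0][:,0]:
    if np.hypot(l[2]-l[0],l[3]-l[1])>35:
        p=l+np.tile([290,180],2); a=onz("top",p[:2],.01);b=onz("top",p[2:],.01); d=a-b; d*=np.sign(d[0])
        print(p.round(1),a[:2].round(3),b[:2].round(3),np.degrees(np.arctan2(d[1],d[0])).round(1))
```

```text
2.225 [0.49187526 0.16086943 0.23311681] 0.03811203347741548 [-0.64161982 -1.16067101  0.41054929] 
 [[ 0.9372  0.3464  0.0413]
 [ 0.346  -0.9381  0.0177]
 [ 0.0449 -0.0023 -0.999 ]]
[338.2 308.1 322.3 255. ] [0.452 0.254] [0.548 0.284] 17.6
[325.6 245.6 343.5 308.4] [0.566 0.278] [0.451 0.244] 16.8
[363.1 266.9 353.5 228.3] [0.528 0.209] [0.599 0.227] 14.3
[365.5 188.6 377.3 225.9] [0.676 0.205] [0.605 0.183] 17.3
[377.5 226.3 390.1 266.7] [0.604 0.182] [0.529 0.159] 17.1
[351.4 210.4 366.9 262.2] [0.634 0.231] [0.536 0.202] 16.9
[365.7 299.7 349.8 239.6] [0.468 0.204] [0.578 0.234] 15.2
[330.7 248.1 346.7 304.4] [0.561 0.269] [0.459 0.238] 16.6
```

```bash
cat >> h.py <<'E'
from scipy.spatial.transform import Rotation as Ro
def go(x,y,tipz,yaw=17.0):
    o=robot.get_obs(); R=Ro.from_quat(o['tool_rot']).as_matrix(); c,s=np.cos(np.radians(yaw)),np.sin(np.radians(yaw))
    D=np.array([[c,s,0],[s,-c,0],[0,0,-1.]]); d=np.array([x,y,tipz+robot.tip_reach])-o['position']
    print("t",o['time'],"pos",o['position'].round(4),"shift (now axes)",(R.T@d/.04).round(3),"shift(level axes)",(D.T@d/.04).round(3),"turn",(np.degrees(Ro.from_matrix(R.T@D).as_rotvec())/4).round(3),"F",o['ft_force'].round(2),"w",o['grip_width'])
E
python3 -c "
from h import *
go(.5093,.2083,.09)"
```

```text
t 2.225 pos [0.4919 0.1609 0.2331] shift (now axes) [ 0.67  -0.954  3.339] shift(level axes) [ 0.763 -1.007  3.303] turn [-0.051 -0.642  0.816] F [-0.64 -1.16  0.41] w 0.03811203347741548
```

Emit:
jog_arm --motion '[0,0,0,-0.05,-0.64,0.82,0.126,0,0,0,0,0,0,0.126,0.19,-0.25,0.82,0,0,0,0.126,0.19,-0.25,0.82,0,0,0,0.126,0.19,-0.25,0.82,0,0,0,0.126,0.19,-0.25,0.82,0,0,0,0.126,0,0,0,0,0,0,0.126]'

```text
time: 3.1
position: [0.5082, 0.207, 0.1003]
tool_rot: [0.989, 0.147, -0.002, -0.0]
ft_force: [-0.4, 0.8, 1.0]
grip_width: 0.0381
grip_force: 0.0
```

Run:
```python
from h import *
go(.5093,.2083,.060)
a=robot.camera("scene")[180:340,260:440]; b=robot.camera("top")[180:320,290:430]
cv2.imwrite("pics/s1.png",cv2.convertScaleAbs(cv2.resize(a,None,fx=4,fy=3.7,interpolation=cv2.INTER_CUBIC),alpha=1.5))
```

```text
t 3.1 pos [0.5082 0.207  0.1003] shift (now axes) [ 0.04  -0.023  0.731] shift(level axes) [ 0.037 -0.024  0.731] turn [-0.01   0.06  -0.015] F [-0.4   0.8   0.99] w 0.038096076371530306
```

View pics/s1.png

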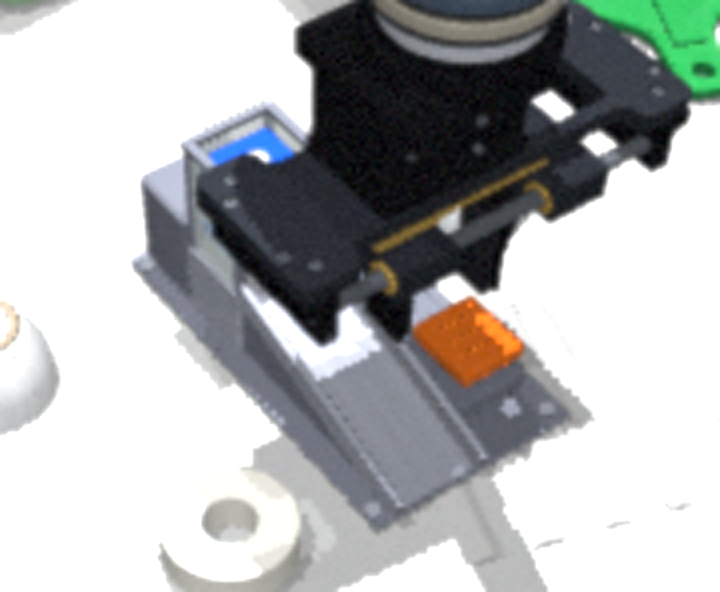

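The fingers hang over the chute and behind and above the key as planned: chute finger at about (395,330), key finger at about (485,285). I'm lowering them to just above the key.

Emit:
jog_arm --motion '[0.03,-0.02,0.5,-0.01,0.06,-0.015,0.126,0,0,0.4,0,0,0,0.126,0,0,0,0,0,0,0.126]'

```text
time: 3.58
position: [0.5105, 0.2081, 0.0662]
tool_rot: [0.989, 0.147, 0.002, -0.0]
ft_force: [0.1, 0.5, 0.9]
grip_width: 0.0381
grip_force: 0.0
```

Run:
```python
from h import *
go(.5093,.2083,.044)
a=robot.camera("scene")[180:340,260:440]
cv2.imwrite("pics/s2.png",cv2.convertScaleAbs(cv2.resize(a,None,fx=4,fy=3.7,interpolation=cv2.INTER_CUBIC),alpha=1.5))
```

```text
t 3.575 pos [0.5105 0.2081 0.0662] shift (now axes) [-0.029 -0.015  0.28 ] shift(level axes) [-0.028 -0.015  0.28 ] turn [ 0.008 -0.058 -0.022] F [0.05 0.49 0.87] w 0.03813067230585789
```

View pics/s2.png

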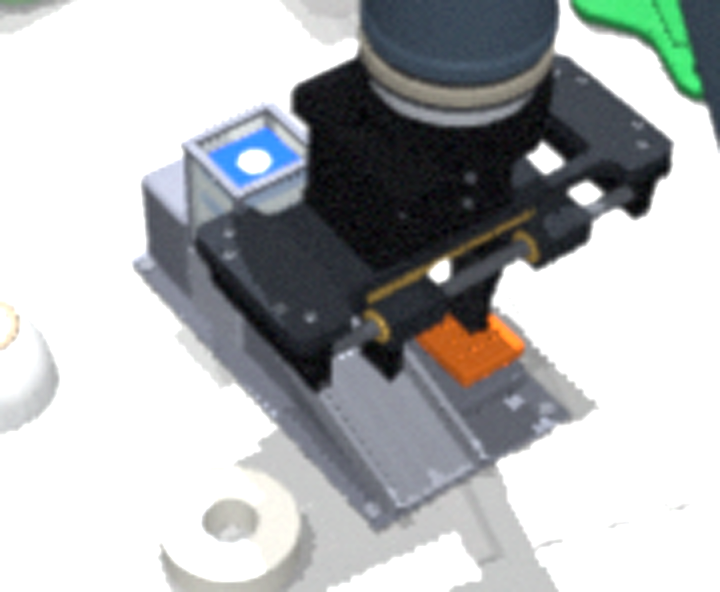

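Emit:
jog_arm --motion '[-0.02,-0.01,0.2,0,-0.03,0,0.126,0,0,0.1,0,0,0,0.126,0,0,0.1,0,0,0,0.126,0,0,0.1,0,0,0,0.126,0,0,0.05,0,0,0,0.126,0,0,0,0,0,0,0.126]'

```text
time: 4.38
position: [0.5103, 0.2088, 0.0447]
tool_rot: [0.989, 0.147, 0.002, 0.0]
ft_force: [-0.9, -1.3, 5.5]
grip_width: 0.0381
grip_force: 2.6
```

Run:
```python
from h import *
go(.5093,.2083,.032)
```

```text
t 4.375 pos [0.5103 0.2088 0.0447] shift (now axes) [-0.027  0.004  0.043] shift(level axes) [-0.027  0.004  0.043] turn [ 0.011 -0.05  -0.016] F [-0.94 -1.31  5.46] w 0.03811096979229373
```

Emit:
jog_arm --motion '[0,0,0.04,0,0,0,0.126,0,0,0.03,0,0,0,0.126,0,0,0,0,0,0,0.126,0,0,0,0,0,0,0.126]'

```text
time: 4.88
position: [0.5103, 0.2088, 0.0432]
tool_rot: [0.989, 0.147, 0.002, 0.0]
ft_force: [-2.5, 0.0, 13.4]
grip_width: 0.0376
grip_force: 6.8
```

Run:
```python
from h import *
go(.5093,.2083,.032)
a=robot.camera("scene")[180:340,260:440]
cv2.imwrite("pics/s3.png",cv2.convertScaleAbs(cv2.resize(a,None,fx=4,fy=3.7,interpolation=cv2.INTER_CUBIC),alpha=1.5))
```

```text
t 4.875 pos [0.5103 0.2088 0.0432] shift (now axes) [-0.028  0.004  0.006] shift(level axes) [-0.028  0.004  0.006] turn [ 0.014 -0.059 -0.012] F [-2.51  0.04 13.39] w 0.037621135474828746
```

View pics/s3.png

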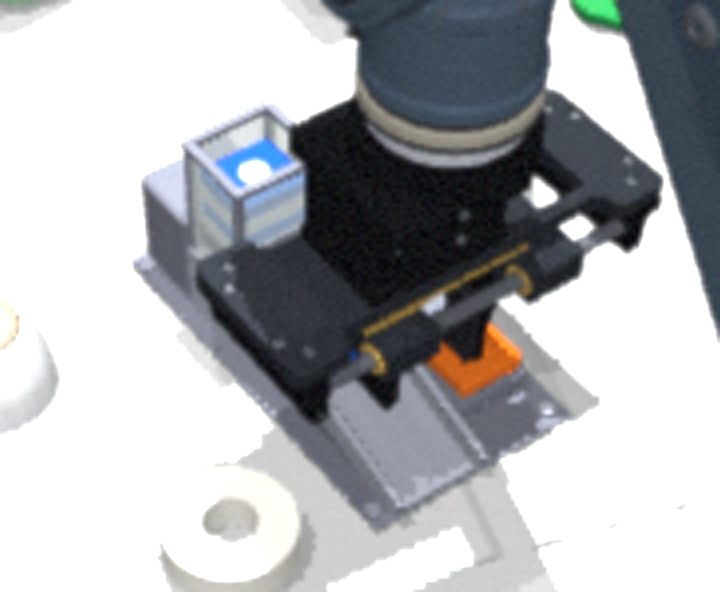

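The key is on its stop (13 N), and a blue edge of the tablet shows behind the chute finger at (352,355), so it's trapped. Next I raise slowly.

Emit:
jog_arm --motion '[0,0,0,0,0,0,0.126,0,0,-0.05,0,0,0,0.126,0,0,-0.05,0,0,0,0.126,0,0,-0.05,0,0,0,0.126,0,0,-0.05,0,0,0,0.126,0,0,-0.05,0,0,0,0.126,0,0,-0.04,0,0,0,0.126,0,0,0,0,0,0,0.126,0,0,0,0,0,0,0.126]'

```text
time: 6.05
position: [0.5101, 0.2087, 0.0529]
tool_rot: [0.989, 0.147, 0.002, 0.0]
ft_force: [-0.1, -0.4, 0.1]
grip_width: 0.0379
grip_force: 0.1
```

Run:
```python
from h import *
go(.5093,.2083,.0425)
a=robot.camera("scene")[180:340,260:440]
cv2.imwrite("pics/s4.png",cv2.convertScaleAbs(cv2.resize(a,None,fx=4,fy=3.7,interpolation=cv2.INTER_CUBIC),alpha=1.5))
```

```text
t 6.05 pos [0.5101 0.2087 0.0529] shift (now axes) [-0.022  0.003 -0.014] shift(level axes) [-0.022  0.003 -0.014] turn [ 0.01  -0.043 -0.017] F [-0.11 -0.4   0.07] w 0.03787792750479093
```

View pics/s4.png

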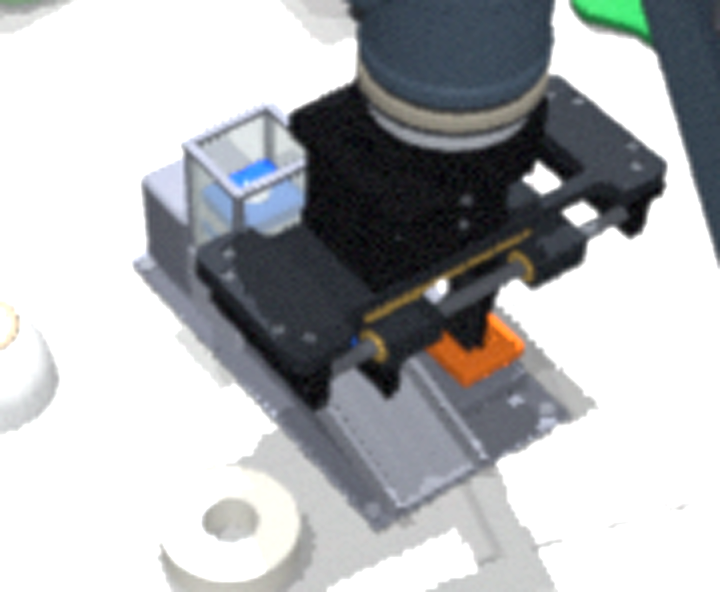

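The stack has dropped one tablet and the key is up with no load on it. The blue edge is still at (353,343) behind the finger, so the tablet is still held back.

```bash
python3 -c "
from rig import robot
print(robot.hand_in())"
```

```text
the job is handed in; nothing more can be done
None
```

I've handed the job in: one tablet was dispensed and is held in the chute by the finger, the key is back up and the next tablet has dropped; this is from the last picture and force readings, as the hand-in returned no verdict.

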